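# Open the cartridge lid of a new photo printer

### The arm

A 6-joint arm with a two-finger parallel gripper is mounted at the origin on the work surface. World frame = base frame: x ahead of the robot, y to its left, z up, the work surface at z = 0. Lengths are in mm, angles in degrees, forces in N, time in s.
With the tool pointing down it reaches from about 350 to 850 mm from the base axis. Payload 8.1 kg.
Tool frame: the origin (TCP) lies at the centre of the arm's flange, where the gripper is bolted on; the fingertips stand 173 mm ahead of it and the grasp point (between the pads) lies 155 mm ahead of it; z points along the fingers, y is the line along which they close (so a half turn about z gives the same grasp; the last joint's range is limited). The gripper opens to 85 mm and grips with 20 to 120 N. Pads are 22 mm wide; open, the fingers measure 114 mm over their backs; the gripper's body (76 mm by 85 mm) begins 54 mm behind the grasp point. The pads swing forward as they close: fully open they stand 13 mm farther back than shut.
Start: joints at [-81.956, 7.471, 85.268, -0, 87.261, -4.893], TCP at [134.352, -584.77, 404.692] pointing down, gripper open.
Joint ranges: [-169.43, 169.43], [-51.17, 129.36], [1.28, 143.12], [-76.62, 256.62], [0, 156.53], [-152.29, 152.29]. Speed limits (degrees/s): [136.94, 136.94, 159.86, 180, 180, 180].

### API

Orientations are given as [roll, pitch, yaw] about the fixed x, y, z axes, in that order (R = Rz(yaw) Ry(pitch) Rx(roll)).
In Python, from bench import * gives the robot as it stands.
- The arm moves only by the shell command python3 -m jog 'ROWS' [FORCE]. ROWS is text: rows parted by semicolons, each of 7 numbers parted by spaces: the shift along the tool's x, y, z scaled (see below), then the turn, a rotation vector about the tool's x, y, z scaled (see below), then the closure, from -1 (fully open) to 1 (shut). In form: tx ty tz wx wy wz hand; .... A call has 1 to 5 rows; each row shifts and turns the commanded pose from where the row before left it, along the tool's axes as they then stand; what a row does not reach is not made up. The controller multiplies each number of a shift by 0.1 m and each number of a turn by 60 degrees. A row lasts 1/8 s, in which the tool goes at most 62.5 mm and 10.7 degrees, less where a joint would pass 70% of its speed; a pose out of reach is approached as far as the arm can. A call with a number of a shift or a turn outside -1 to 1 is refused whole. A call with a gripper value outside its range is refused whole. The fingers move at their own pace and stop on an object; FORCE is the grip in N (left out, the last holds). Time passes only in rows, so rows that do not move let the fingers close. It gives the time, the measured TCP pose, the force, the opening and the grip force at its end, in the units of the state.
- sense(): the state, without advancing time (a new reading comes with each control period).
- snapshot(name): name is "scene" or "top"; returns a dict with "img" (480x640x3 uint8, red, green, blue), "fx", "fy", "cx", "cy" (pixels), "extrinsics" (4x4, takes a point from camera to world coordinates). Camera axes: x right, y down, z forward; pixel columns grow to the right and rows downward; lengths in mm; the calibration is good to about 2 mm. A picture is of the moment at which its call begins. There is no depth.
- hand_in(): hands the job in; it is judged then, once.
The state is a dict: "time": time; "joint_pos": joint angles; "qd": joint speeds; "joint_efforts": joint torques, N m; "tool_pos": TCP position; "tcp_rot": TCP orientation; "ft_force": force on the tool from outside, world axes, zero at the start; "wrist_torque": the same for the moment, N m; "finger_gap": finger opening in mm; "grip_force": force on a finger pad.
Only numpy, scipy, OpenCV 4.12 (cv2) and the standard library are available. Lean on these libraries where they do the work, as an engineer would, in place of code of your own. Each camera call takes 0.05 s, during which the arm holds its last target. There are 200 camera calls.

### The job

Open the ribbon-cartridge lid of the white photo printer: press the orange release tab at its front down with a fingertip so that the lid springs up, then push the lid up and back until it is fully open against its stop, and let go of everything. Nothing is to be picked up: do not lift, tip or shove along the printer, and do not disturb the other things on the table.

Things in the scene. Friction and masses are not known exactly. Their poses are not given: they have to be found in the camera images.
- printer: White photo printer, 1.2 to 1.8 kg, loose on the table: 150 mm deep (x), 190 wide (y), top 62 mm high. Origin: centre of its underside; -x is its front (tab side), roughly facing the robot; z up. In its frame the lid's hinge runs along y at x +30, z 63 mm. Under the lid is an open bay, rim 62 mm high, holding the cartridge (top at 49 mm). Behind the hinge a flat panel, 62 mm high.
- lid (a joint): Dark grey lid plate on the printer: 100 mm from hinge to front edge, 116 wide, 6 thick. Value: opening angle, rad: 0 shut and latched, 0.5 to 0.6 sprung up, 1.75 at the stop, leaning back past upright. Once released a steel spring pin lifts it within half a second; beyond that it stays where it is left (friction hinge) and takes about 1 N at its edge to push.
- tab (a joint): Orange release tab, a rocker at the front of the printer. Value = angle in rad its ledge is pressed down: 0 at rest, the lid is let go at about 0.2, 0.36 at its stop. It springs back by itself. It takes about 5 N at the point tab_pad to release, 7 N to the stop (5 and 7 mm of travel there).
- tab_pad (a point): Where to press: on top of the tab's ledge, 48 mm above the table, 98.5 mm in front of the printer's centre. The ledge is 42 mm wide, 34 deep, 6 thick, free below, and goes on 14 mm to the front of this point. 17 mm behind this point stands the orange latch hook, 24 mm wide, top 75 mm above the table, which holds the lid's front edge. Axes as the printer's at rest.
- lid_edge (a point): Middle of the lid's free front edge, halfway up its thickness, 100 mm from the hinge line. Height above the table: 66 mm shut, about 115 sprung up (room below it for a fingertip, above the latch hook), about 160 fully open. Turns with the lid; x points along the lid to the hinge.
- lid_hinge (a point): Middle of the lid's hinge line, 63 mm above the table. Its frame turns with the lid (y along the hinge, same as the printer's y).
- camera: Silver compact camera, 95 x 36 x 60 mm with its lens, standing on the table beside the printer (either side). Origin: centre of its underside. Leave alone.
- cup: Blue ceramic cup, 76 mm across, 85 mm tall, beside the printer on the other side from the camera. Origin: centre of its underside. Leave alone.
- battery: Flat black camera battery, 30 x 42 x 12 mm, on the table in front of the printer, left of the tab. Origin: centre of its underside. Leave alone.
- carton: Yellow product carton, 75 x 130 x 150 mm, standing at the back. Origin: centre of its underside. Leave alone.
- tape: Roll of clear tape, 100 mm across, 24 mm high, lying at the left. Origin: centre of its underside. Leave alone.
- spool: Red ribbon spool, 68 mm across, 50 mm high, at the right. Origin: centre of its underside. Leave alone.

How it is judged (in metres and radians):
On the way, in this order (a step that is already met when the one before it is completed fails the run):
1. the release tab is pressed down (value of joint tab above 0.14 rad and value of joint lid below 0.25 rad).
2. the lid has sprung up (value of joint lid above 0.4 rad), for 0.05 s.
3. the lid is pushed fully open (value of joint lid above 1.62 rad), for 0.2 s.
At the end, for the whole second after the job is handed in: The lid stands open at more than 1.62 rad (stop at 1.75), the tab has sprung back (below 0.06 rad), the printer stands flat, at rest, within 30 mm of where it was, and every other thing is within 25 mm of where it was (value of joint lid above 1.62 rad and value of joint tab below 0.06 rad and distance of printer from where it was at the start of the episode below 0.03 m and angle between printer's own z axis and vertical below 0.05 rad and linear speed of printer below 0.02 m/s and distance of each of camera, cup, battery, carton, tape, spool from where it was at the start of the episode below 0.025 m); the robot touches nothing.
It fails at once if the printer is lifted, tipped or shoved more than 30 mm (distance of printer from where it was at the start of the episode above 0.03 m or height (world z) of printer above 0.012 m or angle between printer's own z axis and vertical above 0.15 rad).
It fails at once if another thing is moved more than 25 mm, lifted or knocked over (distance of any of camera, cup, battery, carton, tape, spool from where it was at the start of the episode above 0.025 m or height (world z) of any of camera, cup, battery, carton, tape, spool above 0.012 m or angle between any of camera, cup, carton, spool's own z axis and vertical above 0.4 rad).
It also fails if it takes over 42 s, if anything falls off the work surface, if the arm or the gripper's body presses on something with over 40 N, if the wrist force passes 120 N, or if a joint passes its speed limit or range.

## Working session

There is one attempt and no reset: what is moved stays moved. The work goes in short steps, Python scripts to look and compute and a shell command to move; the robot and the scene stay as the last step left them, time stands still between calls to the robot, and variables do not carry over. Pictures are saved under pics/ and viewed, at most 10 in all, crops included, and the job is handed in when it is done.

```bash
mkdir -p pics; ls; python3 - <<'E'
from bench import *
import cv2
for n in("scene","top"):
    s=snapshot(n); cv2.imwrite(f"pics/{n}0.png",s["img"][:,:,::-1]); print(n,s["fx"],s["fy"],s["cx"],s["cy"],s["extrinsics"])
s=sense(); print(s["time"],s["tool_pos"],s["tcp_rot"],s["ft_force"],s["finger_gap"])
E
```

```text
pics
scene 596.6924342115817 596.6924342115817 333.71592741144656 248.1936661052659 [[-7.15549672e-01  4.92873900e-01 -4.95039378e-01  1.35197071e+03]
 [ 6.98406261e-01  4.89791081e-01 -5.21855720e-01  8.16228137e+02]
 [-1.47431919e-02 -7.19152290e-01 -6.94696065e-01  1.15057677e+03]
 [ 0.00000000e+00  0.00000000e+00  0.00000000e+00  1.00000000e+00]]
top 453.40881999270664 453.40881999270664 311.81942519286974 243.91110405936075 [[ 1.12523212e-01 -9.72414432e-01  2.04324983e-01  3.78481884e+02]
 [-9.93640537e-01 -1.10971104e-01  1.90760899e-02 -5.98412405e+00]
 [ 4.12430378e-03 -2.05172089e-01 -9.78717224e-01  1.18639746e+03]
 [ 0.00000000e+00  0.00000000e+00  0.00000000e+00  1.00000000e+00]]
0.1 [ 134.32633211 -584.55550442  403.72238995] [-1.79901523e+02 -8.16167128e-03  1.29385276e+01] [ 0.26745419 -0.5957984  -0.21063927] 85.47083972445539
```

View pics/scene0.png

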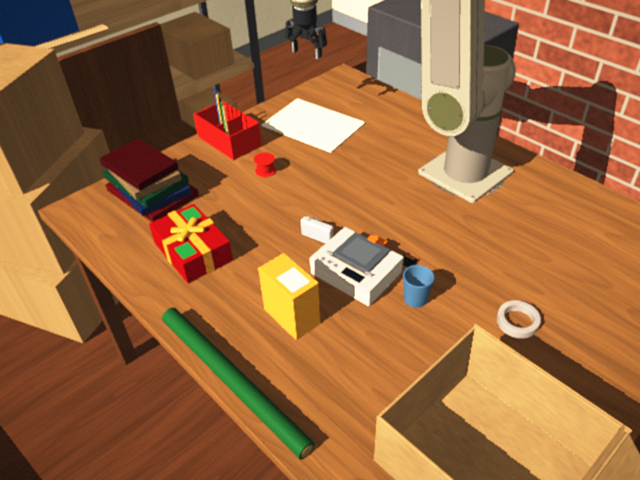

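View pics/top0.png

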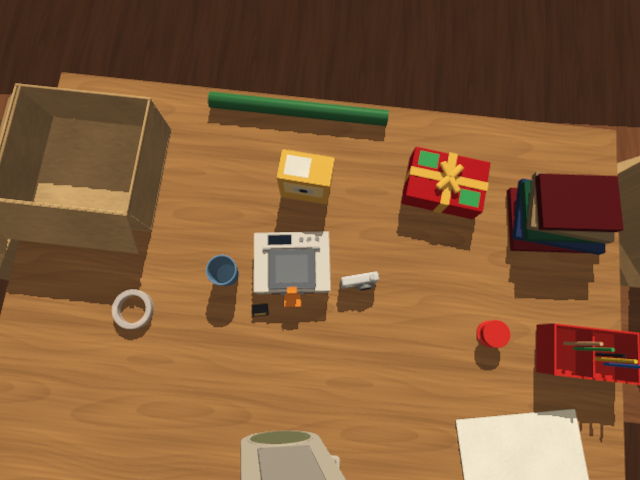

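The top view shows the printer at about (291,263), the tab at (292,297), the battery at (260,310), the cup at (222,270) and the camera at (360,281). I'll enlarge both views.

```bash
python3 - <<'E'
import cv2
import numpy as np
a=cv2.imread("pics/top0.png")[222:322,240:340]; b=cv2.imread("pics/scene0.png")[220:310,300:415]
a=cv2.resize(a,(400,400),interpolation=cv2.INTER_CUBIC);b=cv2.resize(b,None,fx=3.4,fy=3.4,interpolation=cv2.INTER_CUBIC)
o=np.zeros((400,800,3),np.uint8);o[:,:400]=a;o[:b.shape[0],400:400+b.shape[1]]=b
cv2.imwrite("pics/crop.png",o);print(b.shape)
E
```

```text
(306, 391, 3)
```

View pics/crop.png

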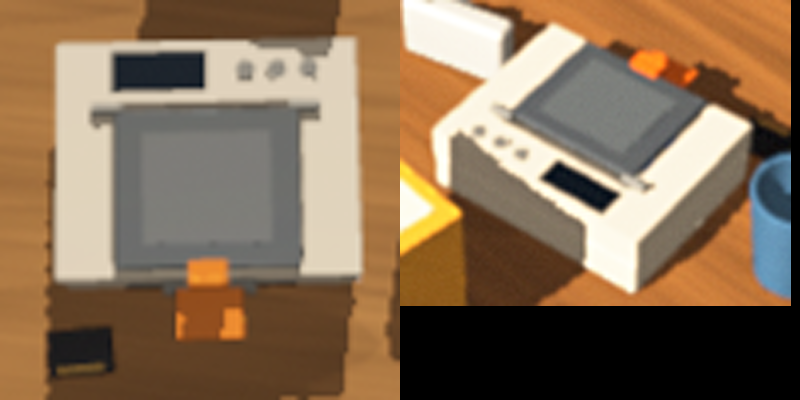

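The crop shows the printer top's corners, with the hook at crop (208,270) and the ledge at (176–245, 288–340). I'll triangulate the corners and fit the pose.

```bash
cat > h.py <<'E'
from bench import *
import numpy as np
def ray(s,u,v):
    E=np.array(s["extrinsics"]); d=E[:3,:3]@np.array([(u-s["cx"])/s["fx"],(v-s["cy"])/s["fy"],1]); return E[:3,3],d/np.linalg.norm(d)
def onz(s,u,v,z):
    o,d=ray(s,u,v); return o+d*(z-o[2])/d[2]
def tri(r):
    A=sum(np.eye(3)-np.outer(d,d) for o,d in r); b=sum((np.eye(3)-np.outer(d,d))@o for o,d in r); return np.linalg.solve(A,b)
E
python3 - <<'E'
from h import *
t=snapshot("top");c=snapshot("scene")
T=[(55,43),(357,38),(361,277),(53,280)]
S=[(637,240),(433,130),(550,25),(750,127)]
M=[(75,95),(75,-95),(-75,-95),(-75,95)]
for p,q in zip(T,S):
    a=(240+p[0]/4,222+p[1]/4);b=(300+(q[0]-400)/3.4,220+q[1]/3.4)
    print(tri([ray(t,*a),ray(c,*b)]).round(1),onz(t,*a,62).round(1),onz(c,*b,62).round(1))
print("hook",onz(t,240+208/4,222+270/4,75),"ledge front",onz(t,240+210/4,222+340/4,48))
W=np.array([(onz(t,240+p[0]/4,222+p[1]/4,62)+onz(c,300+(q[0]-400)/3.4,220+q[1]/3.4,62))[:2]/2 for p,q in zip(T,S)])
M=np.array(M,float);w=W-W.mean(0);H=M.T@w
yaw=np.arctan2(H[0,1]-H[1,0],H[0,0]+H[1,1]);R=np.array([[np.cos(yaw),-np.sin(yaw)],[np.sin(yaw),np.cos(yaw)]])
print("centre",W.mean(0),"yaw",np.degrees(yaw))
for n,x in dict(pad=-98.5,hinge=30,edge=-70).items(): print(n,W.mean(0)+R@[x,0])
print("battery",onz(t,240+80/4,222+350/4,12))
E
```

```text
[622.7 167.6  65.8] [625.3 166.1  62. ] [618.4 167.6  62. ]
[648.  -21.9  62. ] [650.4 -24.6  62. ] [646.1 -18.8  62. ]
[498.6 -42.1  60.4] [499.2 -43.   62. ] [499.2 -39.9  62. ]
[474.8 147.8  61.4] [475.8 146.4  62. ] [474.1 149.5  62. ]
hook [491.49001415  51.11574207  75.        ] ledge front [451.0557453   45.96540988  48.        ]
centre [561.06425519  62.90982636] yaw 7.555370057061323
pad [463.41940666  49.95862741]
hinge [590.80380297  66.85435396]
edge [491.67197705  53.70592863]
battery [437.61455332 129.72948944  12.        ]
```

Both views agree: pad at about (463,50), yaw 7.5°. I'll fly there with the hand shut.

```bash
python3 -m jog '0.38 -0.45 0 0 0 0 1; 0.38 -0.45 0 0 0 0 1; 0.38 -0.45 0 0 0 0 1; 0.38 -0.45 0 0 0 0 1; 0.38 -0.45 0 0 0 0 1' 40; python3 -m jog '0.38 -0.45 0 0 0 0 1; 0.38 -0.45 0 0 0 0 1; 0.38 -0.45 0 0 0 0 1; 0.38 -0.45 0 0 0 0 1; 0 0 0 0 0 0 1'
```

```text
time: 0.82
tool_pos: [269.6, -321.2, 404.6]
tcp_rot: [180.0, -0.0, 12.9]
ft_force: [0.3, -0.1, 0.5]
finger_gap: -0.0
grip_force: 0.0
time: 1.45
tool_pos: [378.1, -109.8, 404.7]
tcp_rot: [-180.0, -0.0, 13.4]
ft_force: [-0.0, -0.4, -0.1]
finger_gap: 0.2
grip_force: 0.0
```

```bash
python3 -m jog '0.385 -0.455 0 0 0 0 1; 0.385 -0.455 0 0 0 0 1; 0.385 -0.455 0 0 0 0 1; 0 0 0.5 0 0 0.09 1; 0 0 0 0 0 0 1';  python3 -m jog '0 0 0.5 0 0 0 1; 0 0 0.3 0 0 0 1; 0 0 0 0 0 0 1'; python3 - <<'E'
from h import *
import cv2
a=snapshot("top")["img"][200:330,230:390,::-1];b=snapshot("scene")["img"][190:310,300:420,::-1]
o=np.hstack([cv2.resize(a,(440,358)),cv2.resize(b,(358,358))]);cv2.imwrite("pics/p2.png",o)
E
```

```text
time: 2.08
tool_pos: [457.4, 45.1, 350.7]
tcp_rot: [-180.0, 0.5, 7.6]
ft_force: [-0.0, -0.3, -0.7]
finger_gap: 0.2
grip_force: 0.0
time: 2.45
tool_pos: [458.2, 44.1, 273.9]
tcp_rot: [-180.0, 0.2, 7.5]
ft_force: [0.2, 0.4, 0.8]
finger_gap: 0.1
grip_force: 0.0
```

View pics/p2.png

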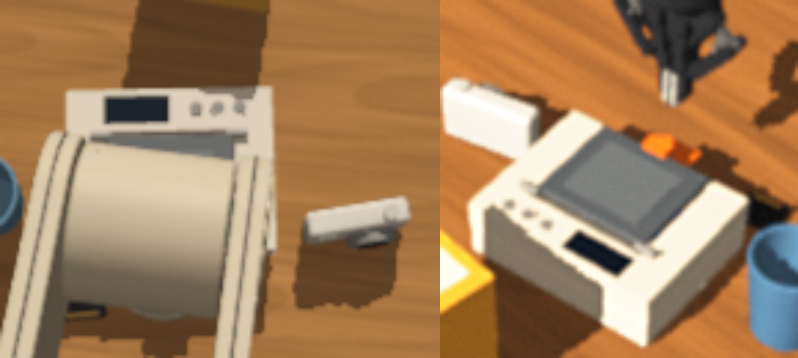

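The fingertip stands above the tab in the scene view (shut fingertips at crop (672,100), tab at (668,150)). I'll correct by about 5 mm sideways, descend, then press.

```bash
python3 -m jog '0.037 -0.05 0.25 0 0 0 1; 0 0 0.22 0 0 0 1; 0 0 0 0 0 0 1;0 0 0 0 0 0 1'; python3 -m jog '0 0 0.04 0 0 0 1; 0 0 0.03 0 0 0 1; 0 0 0 0 0 0 1'
```

```text
time: 3.05
tool_pos: [463.1, 50.6, 230.0]
tcp_rot: [180.0, -0.2, 7.5]
ft_force: [0.9, -0.0, 0.1]
finger_gap: 0.2
grip_force: 0.0
time: 3.42
tool_pos: [462.3, 50.8, 221.0]
tcp_rot: [180.0, -0.1, 7.5]
ft_force: [0.1, 0.2, 1.6]
finger_gap: -0.0
grip_force: 0.5
```

```bash
python3 -m jog '0 0 0.03 0 0 0 1; 0 0 0.02 0 0 0 1; 0 0 0 0 0 0 1'; python3 -m jog '0 0 0.02 0 0 0 1;0 0 0 0 0 0 1'
```

```text
time: 3.8
tool_pos: [462.3, 50.8, 216.6]
tcp_rot: [180.0, -0.0, 7.5]
ft_force: [-3.6, -0.2, 8.9]
finger_gap: -0.3
grip_force: 5.6
time: 4.05
tool_pos: [462.5, 50.8, 216.0]
tcp_rot: [180.0, -0.0, 7.6]
ft_force: [-13.3, -1.0, 27.4]
finger_gap: 0.2
grip_force: 15.7
```

The force is past the stop value, so the tab must be down. Backing off up and forward.

```bash
python3 -m jog '0 0 -0.08 0 0 0 1; -0.1 0 -0.2 0 0 0 1; -0.4 0 -0.2 0 0 0 1; -0.2 0 0 0 0 0 1; 0 0 0 0 0 0 1'; python3 - <<'E'
from h import *
import cv2
b=snapshot("scene")["img"][190:310,300:420,::-1]
cv2.imwrite("pics/p3.png",cv2.resize(b,(480,480)))
E
```

```text
time: 4.68
tool_pos: [391.8, 41.6, 261.5]
tcp_rot: [-180.0, -0.0, 7.5]
ft_force: [-0.3, 1.0, -0.4]
finger_gap: -0.1
grip_force: 0.0
```

View pics/p3.png

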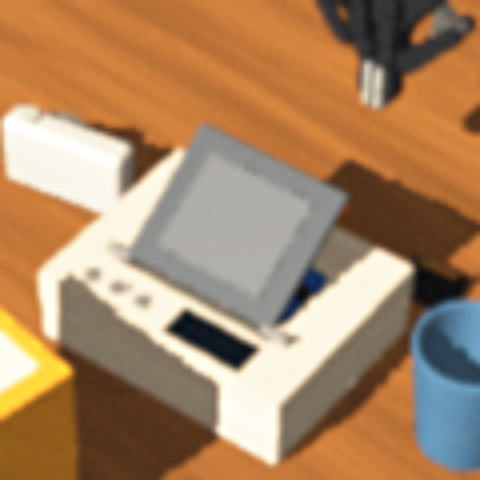

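The lid has sprung up, with its edge along (205,125)–(345,195) in the crop, and the printer has not moved. Next I back up and tilt the tool 45° so the fingertip can go under the edge.

```bash
python3 -m jog '-0.5 0 0 0 0 0 1; 0 0 0 0 0.17 0 1; 0 0 0 0 0.17 0 1; 0 0 0 0 0.17 0 1; 0 0 0 0 0.17 0 1'; python3 -m jog '0 0 0 0 0.07 0 1; 0 0 0 0 0 0 1'; python3 -c "
from bench import *;print(sense()['joint_pos'])"
```

```text
time: 5.35
tool_pos: [400.5, 40.0, 289.3]
tcp_rot: [-179.9, -38.3, 7.5]
ft_force: [0.9, 0.6, -0.3]
finger_gap: -0.1
grip_force: 0.0
time: 5.6
tool_pos: [410.2, 40.9, 292.6]
tcp_rot: [-179.8, -41.5, 7.5]
ft_force: [0.1, 0.1, -0.6]
finger_gap: 0.1
grip_force: 0.0
[ -5.55654861 -43.89310565 142.96700658  13.45715661  40.98455013
  69.91052749]
```

Joint 3 is at its limit, so 45° is too steep here. About 25° is enough, so I'll untilt.

```bash
python3 -m jog '0 0 0 0 -0.14 0 1; 0 0 0 0 -0.13 0 1; 0 0 0 0 0 0 1;0 0 0 0 0 0 1'; python3 -c "
from bench import *;print(sense()['joint_pos'],sense()['tcp_rot'])"
```

```text
time: 6.1
tool_pos: [409.6, 41.0, 292.0]
tcp_rot: [-179.8, -25.4, 7.6]
ft_force: [0.2, 0.2, -0.7]
finger_gap: -0.0
grip_force: 0.0
[ -3.7649442  -34.34837443 134.4766858    6.07955874  55.09390276
  76.24747058] [-179.84836032  -25.39099245    7.56778898]
```

```bash
python3 -m jog '-0.04 0 0.2 0 0 0 1; 0 0 0.2 0 0 0 1; 0 0 0.1 0 0 0 1;0 0 0 0 0 0 1'; python3 - <<'E'
from h import *
import cv2
from scipy.spatial.transform import Rotation as Ro
s=sense();t=np.array(s["tool_pos"])+Ro.from_euler("xyz",s["tcp_rot"],degrees=True).apply([0,0,173]);y=np.radians(7.5)
d=t-[561,63,0];print("tip printer",d[0]*np.cos(y)+d[1]*np.sin(y),-d[0]*np.sin(y)+d[1]*np.cos(y),d[2])
b=snapshot("scene")["img"][180:310,300:430,::-1]
cv2.imwrite("pics/p4.png",cv2.resize(b,(520,520)))
E
```

```text
time: 6.6
tool_pos: [426.8, 43.4, 244.8]
tcp_rot: [-179.8, -25.3, 7.6]
ft_force: [0.9, -1.1, 0.4]
finger_gap: -0.5
grip_force: 0.0
tip printer -61.704934133112914 -1.425484708854155 88.3631729813128
```

View pics/p4.png

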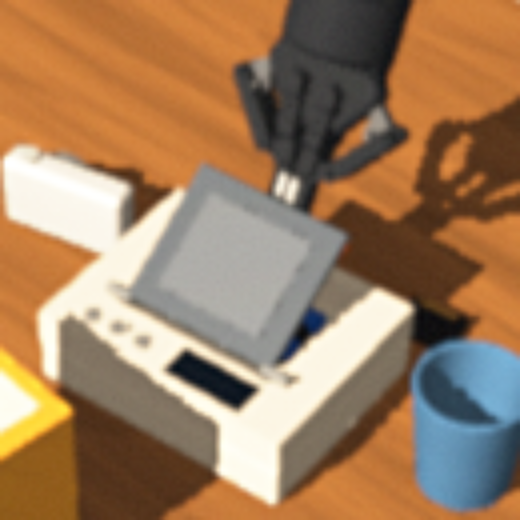

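The fingertip is under the middle of the lid edge (crop (290,190)). Now I push along tool x, which runs up and back.

```bash
for i in 1; do python3 -m jog '0.1 0 0 0 0 0 1; 0.1 0 0 0 0 0 1; 0.1 0 0 0 0 0 1; 0.1 0 0 0 0 0 1; 0.1 0 0 0 0 0 1'; done; python3 -m jog '0.1 0 0 0 0 0 1; 0.1 0 0 0 0 0 1; 0.1 0 0 0 0 0 1; 0.1 0 0 0 0 0 1; 0 0 0 0 0 0 1'; python3 - <<'E'
from h import *
import cv2
b=snapshot("scene")["img"][180:310,300:430,::-1]
cv2.imwrite("pics/p5.png",cv2.resize(b,(520,520)))
E
```

```text
time: 7.28
tool_pos: [472.8, 49.4, 267.3]
tcp_rot: [-179.9, -25.3, 7.6]
ft_force: [-0.6, 0.3, 0.0]
finger_gap: -0.2
grip_force: 0.4
time: 7.9
tool_pos: [508.8, 54.1, 284.9]
tcp_rot: [-179.9, -25.4, 7.6]
ft_force: [0.3, -0.2, 0.3]
finger_gap: 0.1
grip_force: 0.0
```

View pics/p5.png

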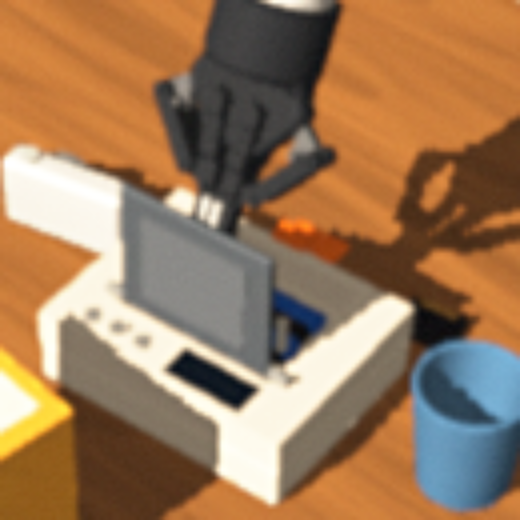

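The lid stands near upright, with its top edge along (125,190)–(270,265). I'll continue horizontally until the stop is felt.

```bash
python3 -m jog '0.05 0 0.02 0 0 0 1; 0.04 0 0.02 0 0 0 1; 0 0 0 0 0 0 1'; python3 -m jog '0.03 0 0.015 0 0 0 1; 0 0 0 0 0 0 1'
```

```text
time: 8.32
tool_pos: [518.0, 55.4, 284.3]
tcp_rot: [-179.9, -25.3, 7.6]
ft_force: [0.6, -0.2, -0.4]
finger_gap: 0.1
grip_force: 0.0
time: 8.57
tool_pos: [521.2, 55.8, 284.3]
tcp_rot: [-179.9, -25.3, 7.6]
ft_force: [0.4, -0.1, 0.7]
finger_gap: -0.3
grip_force: 0.0
```

```bash
python3 -m jog '0.03 0 0.015 0 0 0 1; 0 0 0 0 0 0 1'; python3 -m jog '0.03 0 0.015 0 0 0 1; 0 0 0 0 0 0 1'
```

```text
time: 8.82
tool_pos: [524.2, 56.3, 284.1]
tcp_rot: [-179.9, -25.3, 7.6]
ft_force: [-6.6, -0.8, 3.9]
finger_gap: 0.3
grip_force: 3.7
time: 9.07
tool_pos: [527.7, 56.7, 284.4]
tcp_rot: [-179.9, -25.3, 7.6]
ft_force: [-7.3, -0.6, 5.5]
finger_gap: 0.2
grip_force: 4.1
```

At the stop. Backing off forward, then up.

```bash
python3 -m jog '0 0 0 0 0 0 1;-0.1 0 -0.05 0 0 0 1; -0.25 0 -0.15 0 0 0 1; -0.3 0 -0.4 0 0 0 1; 0 0 -0.5 0 0 0 1'; python3 -m jog '0 0 -0.5 0 0 0 1; 0 0 0 0 0 0 1; 0 0 0 0 0 0 1'; python3 - <<'E'
from h import *
import cv2
a=snapshot("top")["img"][200:330,230:390,::-1];b=snapshot("scene")["img"][180:310,300:430,::-1]
o=np.hstack([cv2.resize(a,(400,325)),cv2.resize(b,(325,325))]);cv2.imwrite("pics/p6.png",o)
E
```

```text
time: 9.7
tool_pos: [420.0, 42.5, 352.9]
tcp_rot: [-179.8, -25.0, 7.5]
ft_force: [0.3, -0.8, 1.0]
finger_gap: -0.3
grip_force: 0.0
time: 10.07
tool_pos: [401.4, 39.6, 400.7]
tcp_rot: [-179.9, -25.4, 7.6]
ft_force: [0.1, 0.4, 0.2]
finger_gap: -0.1
grip_force: 0.0
```

View pics/p6.png

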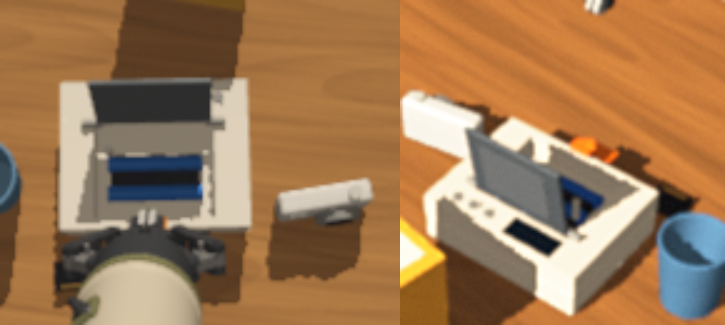

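The lid leans back past upright (top edge at crop row 80, hinge at row 124), and the printer has moved less than 1 px. One check of the lid angle before handing in.

```bash
python3 - <<'E'
from h import *
t=snapshot("top");E=np.array(t["extrinsics"]);y=np.radians(7.5)
def pix(x,yy,z):
    w=np.array([561+x*np.cos(y)-yy*np.sin(y),63+x*np.sin(y)+yy*np.cos(y),z]);c=E[:3,:3].T@(w-E[:3,3]);return t["fx"]*c[0]/c[2]+t["cx"],t["fy"]*c[1]/c[2]+t["cy"]
for a in(1.5,1.55,1.62,1.7,1.75):
    print(a,[np.round((np.array(pix(30-100*np.cos(a)+3*np.sin(a)*k,s*58,63+100*np.sin(a)+3*k*np.cos(a)))-[230,200])*2.5,1) for k in(-1,1) for s in(1,)])
print("hinge",(np.array(pix(30,0,63))-[230,200])*2.5)
g=t["img"][222:262,290].astype(int); print([(222+i,*map(int,p)) for i,p in enumerate(g) if i<26])
E
```

```text
1.5 [array([ 84.5, 116.7]), array([ 84.5, 110.3])]
1.55 [array([ 84.5, 111.3]), array([ 84.5, 105. ])]
1.62 [array([ 84.5, 103.9]), array([84.6, 97.6])]
1.7 [array([84.6, 95.6]), array([84.7, 89.5])]
1.75 [array([84.7, 90.5]), array([84.8, 84.5])]
hinge [151.86197857 125.62172832]
[(222, 89, 59, 33), (223, 91, 61, 35), (224, 94, 63, 36), (225, 93, 62, 35), (226, 90, 60, 34), (227, 88, 59, 33), (228, 90, 59, 34), (229, 91, 61, 34), (230, 91, 61, 34), (231, 112, 99, 87), (232, 114, 111, 105), (233, 80, 80, 79), (234, 47, 48, 48), (235, 45, 45, 45), (236, 45, 45, 45), (237, 45, 45, 45), (238, 44, 44, 44), (239, 45, 46, 45), (240, 44, 45, 44), (241, 45, 44, 44), (242, 45, 46, 45), (243, 44, 44, 44), (244, 45, 46, 45), (245, 44, 45, 44), (246, 45, 46, 45), (247, 45, 46, 45)]
```

The edge is seen at crop row 80–84, which matches 1.75 rad at the stop.

```bash
python3 -c "
from bench import *;print(hand_in())"
```

```text
the job is handed in; nothing more can be done
None
```

The job is handed in: I pressed the tab, the lid sprung up, and I pushed it back to its stop (about 1.75 rad by camera). The gripper is clear of everything, and the printer moved less than about 3 mm in the top view. The hand-in returned no verdict.

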